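# Close four stoneware canisters with their own lids

## Task

The canisters are washed and dry and go back into use: put each of the four lids on the canister it belongs to, judged by shape and size, pressed home so that the board lies flat on the rim all round. Set the lids on rather than dropping them, keep the canisters standing where they are, and leave the timer and the scoop alone.

Things in the scene. Friction and masses are not known exactly. Their poses are not given: they have to be found in the camera images.
- lid_large_round_grip (a point): Wooden lid, round, 116 mm across, board 10 mm thick; round knob 28 mm across, 40 mm high, on top; cork plug 16 mm deep below, 4 mm (at the board) to 12 mm (foot) smaller per side than the mouth. Lies plug down. Point on the knob's axis: 24 mm above the board's top, 50 mm above the plug's foot. z up.
- canister_large_round: White stoneware canister, open on top, empty, standing loose: round, 116 mm across, 96 mm high to the rim, walls 6 mm. Origin at the centre of its underside, z up; mouth centred above. With its lid home the board lies flat on the rim, the lid's listed point 130 mm above this origin.
- lid_small_round_grip (a point): Wooden lid, round, 84 mm across, board 10 mm thick; round knob 28 mm across, 40 mm high, on top; cork plug 16 mm deep below, 4 mm (at the board) to 12 mm (foot) smaller per side than the mouth. Lies plug down. Point on the knob's axis: 24 mm above the board's top, 50 mm above the plug's foot. z up.
- canister_small_round: White stoneware canister, open on top, empty, standing loose: round, 84 mm across, 84 mm high to the rim, walls 6 mm. Origin at the centre of its underside, z up; mouth centred above. With its lid home the board lies flat on the rim, the lid's listed point 118 mm above this origin.
- lid_square_grip (a point): Wooden lid, square, 100 x 100 mm, rounded corners, board 10 mm thick; square knob 28 x 28 mm, parallel to the board, 40 mm high, on top; cork plug 16 mm deep below, 4 mm (at the board) to 12 mm (foot) smaller per side than the mouth. Lies plug down. Point on the knob's axis: 24 mm above the board's top, 50 mm above the plug's foot. z up. x, y along its sides. Fits at any quarter turn.
- canister_square: White stoneware canister, open on top, empty, standing loose: square, 100 x 100 mm, rounded corners, 90 mm high to the rim, walls 6 mm. Origin at the centre of its underside, z up; mouth centred above. x, y along its sides. With its lid home the board lies flat on the rim, the lid's listed point 124 mm above this origin.
- lid_oblong_grip (a point): Wooden lid, oblong, 84 (x) by 140 mm (y), rounded corners, board 10 mm thick; oblong knob 24 (x) by 46 mm (y), 40 mm high, on top; cork plug 16 mm deep below, 4 mm (at the board) to 12 mm (foot) smaller per side than the mouth. Lies plug down. Point on the knob's axis: 24 mm above the board's top, 50 mm above the plug's foot. z up. x, y along its sides. Fits either way round.
- canister_oblong: White stoneware canister, open on top, empty, standing loose: oblong, 84 (x) by 140 mm (y), rounded corners, 80 mm high to the rim, walls 6 mm. Origin at the centre of its underside, z up; mouth centred above. x, y along its sides. With its lid home the board lies flat on the rim, the lid's listed point 114 mm above this origin.
- kitchen_timer: Bystander, loose: black and white dial timer, 64 mm across, 58 mm high; origin at the centre of its underside. To be left where it is.
- wooden_scoop: Bystander, loose: wooden flour scoop lying flat, 177 x 49 x 32 mm, long side along its y; origin on the worktop under its middle. To be left where it is.
Mind the look-alikes: they are no part of the job. What is shaped like the part that bears lid_square_grip but blue is not meant.

How it is judged:
By the outcome, as a careful person would: the job done as asked, in the order asked, and still so for the second after the job is handed in, with the robot touching nothing.
It also fails if it takes over 99 s, if anything falls off the work surface, if the arm or the gripper's body presses on something with over 40 N, if the wrist force passes 120 N, or if a joint passes its speed limit or range.

## Robot

A 7-joint arm with a two-finger parallel gripper is mounted at the origin on a cart in front of the work surface, level with it; the furniture and walls round the work are solid. World frame = base frame: x ahead of the robot, y to its left, z up, the work surface at z = 0. Lengths are in m, angles in rad, forces in N, time in s.
With the tool pointing down it reaches from about 0.4 to 0.875 m from the base axis. Payload 19.3 kg.
Tool frame: the origin (TCP) lies between the finger pads; the fingertips stand 17 mm ahead of it and the grasp point (between the pads) lies 2 mm behind it (bot.tips_ahead is the z of the fingertips in the tool frame, in m); z points along the fingers, y is the direction in which the jaws open and shut (so a half turn about z gives the same grasp; the last joint's range is limited). The gripper opens to 85 mm and grips with 20 to 120 N. Pads are 22 mm wide; open, the fingers measure 114 mm over their backs; the gripper's body (76 mm by 85 mm) begins 54 mm behind the grasp point. The pads swing forward as they close: fully open they stand 13 mm farther back than shut.
Start: joints at [-1.207, 0.521, -0.036, 1.599, 0.021, 1.021, -0.113], TCP at [0.263, 0.567, 0.248] pointing down, gripper open.
Joint ranges: [-2.91, 2.91], [-0.3, 2.13], [-1.5, 1.42], [0.17, 2.43], [-1.26, 4.41], [0.16, 1.93], [-2.52, 2.52]. Speed limits (rad/s): [1.89, 1.89, 2.39, 2.39, 3.01, 3.01, 3.01].

## Interface

Orientations are given as [roll, pitch, yaw] about the fixed x, y, z axes, in that order (R = Rz(yaw) Ry(pitch) Rx(roll)).
In Python, from workcell import telemetry, cams, job, bot gives the robot as it stands.
- The arm moves only by the tool arm_command, never from a script. Its argument "deltas" is a list of rows, each a list of 7 numbers: the opening, from -1 (shut) to 1 (fully open), so that 0 is half open, then the shift along the tool's x, y, z normalised to -1 to 1, where 1 is 150 mm, then the turn, a rotation vector about the tool's x, y, z normalised to -1 to 1, where 1 is 45 degrees. In form: [[hand, tx, ty, tz, rx, ry, rz], ...]. A call has 1 to 8 rows; each row is the pose to reach, as a shift and turn from the pose commanded when the call began, along the tool's axes at that moment; what a row does not reach only later rows make up. A row lasts 1/8 s, in which the tool goes at most 62.5 mm and 10.7 degrees, less where a joint would pass 70% of its speed; a pose out of reach is approached as far as the arm can. A call with a number of a shift or a turn outside -1 to 1 is refused whole. A call with a gripper value outside its range is refused whole. The fingers move at their own pace and stop on an object; "newtons" is the grip in N (left out, the last holds). Time passes only in rows, so rows that repeat a pose let the fingers close. It gives the time, the measured TCP pose, the force and the opening at its end, in the units of the state.
- telemetry.observe(): the state, without advancing time (a new reading comes with each control period).
- cams.grab_frame(name): name is "side" or "top"; returns the picture (480x640x3 uint8, blue, green, red); there is no depth.
- cams.get_calibration(name): a dict with "fx", "fy", "cx", "cy" (pixels), "R" (3x3) and "t" (3): a world point X has camera coordinates R X + t. Camera axes: x right, y down, z forward; pixel columns grow to the right and rows downward; lengths in m; the calibration is good to about 2 mm. A picture is of the moment at which its call begins. get_calibration takes no time and is no camera call.
- job.job_done(): hands the job in, once; it reports no verdict.
The state is a dict: "clock": time; "qpos": joint angles; "qd": joint speeds; "joint_efforts": joint torques, N m; "position": TCP position; "tool_rot": TCP orientation; "force": force on the tool from outside, world axes, zero at the start; "moment": the same for the moment, N m; "grip_width": finger opening in m.
Only numpy, scipy, OpenCV 4.12 (cv2) and the standard library are available. Lean on these libraries where they do the work, as an engineer would, in place of code of your own. Each camera call takes 0.05 s, during which the arm holds its last target.

## Working session

There is one attempt and no reset: what is moved stays moved. The work goes in short steps, Python scripts to look and compute and a tool call to move; the robot and the scene stay as the last step left them, time stands still between calls to the robot, and variables do not carry over. Pictures are saved under pics/ and viewed, and the job is handed in when it is done.

Besides the shell and the picture viewer there is one more tool, called after ">>>" by a JSON object that holds its "op" and its "data", one argument or row to a line. arm_command: Moves the arm, as the interface text tells. Its arguments: {"type":"object","properties":{"deltas":{"type":"array","items":{"type":"array","items":{"type":"number"}}},"newtons":{"type":"number"}},"required":["deltas"]}

```bash
ls; mkdir -p pics
python3 - <<'E'
from workcell import telemetry, cams, job, bot
import cv2
s=telemetry.observe(); print(s)
for n in("side","top"):
    cv2.imwrite(f"pics/{n}0.png",cams.grab_frame(n)); print(n,cams.get_calibration(n))
print(bot.tips_ahead)
E
```

```text
pics
{'clock': 0.0, 'qpos': array([-1.20717488,  0.52201303, -0.03633391,  1.60001594,  0.02119822,
        1.02108605, -0.11276864]), 'qd': array([ 1.03323813e-03,  8.87875273e-04,  3.93929962e-05, -1.55270036e-03,
        1.31969182e-03,  2.16142119e-03,  3.26874654e-03]), 'joint_efforts': array([ 3.66103659e-04, -9.27082586e+01,  1.97997272e+00, -3.69923115e+01,
        1.79110043e-02,  8.17118911e-03,  4.24812424e-05]), 'position': array([0.26260694, 0.56679888, 0.24772342]), 'tool_rot': array([-3.14045778e+00,  7.63979156e-05,  2.70779750e+00]), 'force': array([0.56247967, 0.57852711, 0.59339932]), 'moment': array([-0.01560548,  0.01924165,  0.00647705]), 'grip_width': 0.08544933398350378}
side {'fx': 512.679746276901, 'fy': 512.679746276901, 'cx': 321.51851066594867, 'cy': 248.26102175119692, 'R': array([[ 0.4780935 , -0.87819481, -0.01415896],
       [-0.7161724 , -0.38045413, -0.58510833],
       [ 0.50845226,  0.28987674, -0.81083153]]), 't': array([-0.17382444,  0.42461973,  1.35584213])}
top {'fx': 520.2256913887356, 'fy': 520.2256913887356, 'cx': 318.07006371677437, 'cy': 241.98294988024946, 'R': array([[-0.01748034, -0.99981122, -0.00848287],
       [-0.98661722,  0.01862403, -0.16198643],
       [ 0.16211384,  0.00553777, -0.98675652]]), 't': array([0.08382052, 0.5093139 , 1.57308756])}
0.017
```

View pics/top0.png

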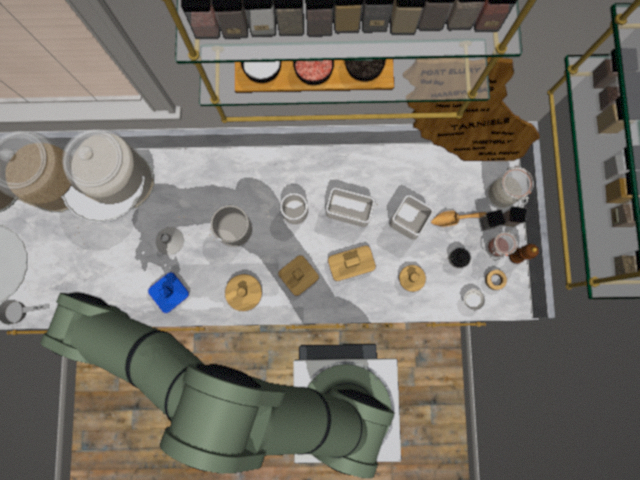

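View pics/side0.png

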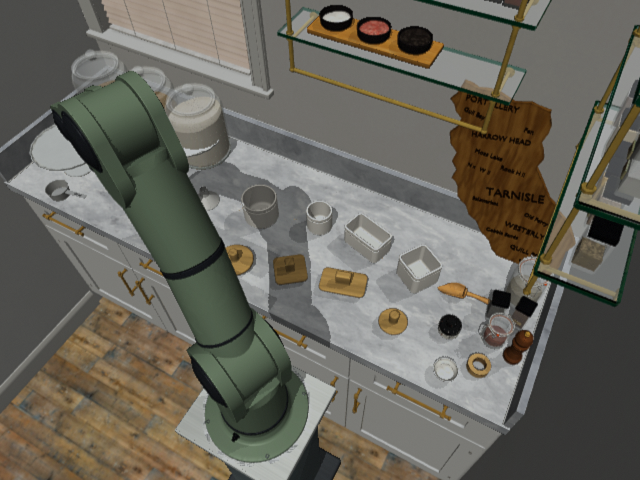

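Run:
```python
import cv2
t=cv2.imread("pics/top0.png"); s=cv2.imread("pics/side0.png")
def crop(im,x0,y0,w,h,k,name):
    c=cv2.resize(im[y0:y0+h,x0:x0+w],None,fx=k,fy=k,interpolation=cv2.INTER_CUBIC)
    for i in range(0,w,10):
        cv2.line(c,(i*k,0),(i*k,4 if i%50 else 10),(0,0,255),1)
        if i%20==0: cv2.putText(c,str(x0+i),(i*k,20),0,.35,(0,0,255))
    for i in range(0,h,10):
        cv2.line(c,(0,i*k),(6,i*k),(0,0,255),1)
        if i%20==0: cv2.putText(c,str(y0+i),(8,i*k+4),0,.35,(0,0,255))
    cv2.imwrite("pics/"+name,c)
crop(t,200,180,130,99,6,"c1.png")
crop(t,310,180,130,99,6,"c2.png")
crop(t,210,235,130,90,6,"c3.png")
crop(s,200,180,250,160,3,"c4.png")
```

```text
(no output)
```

View pics/c1.png

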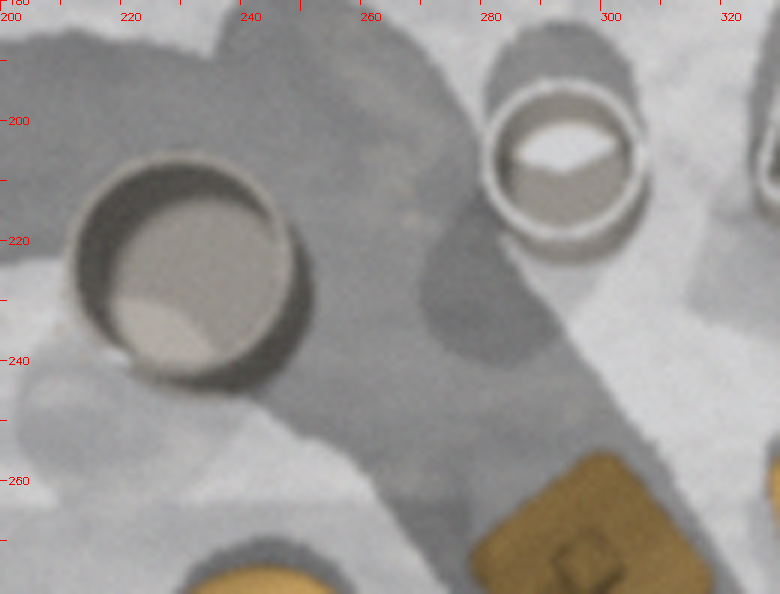

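View pics/c2.png

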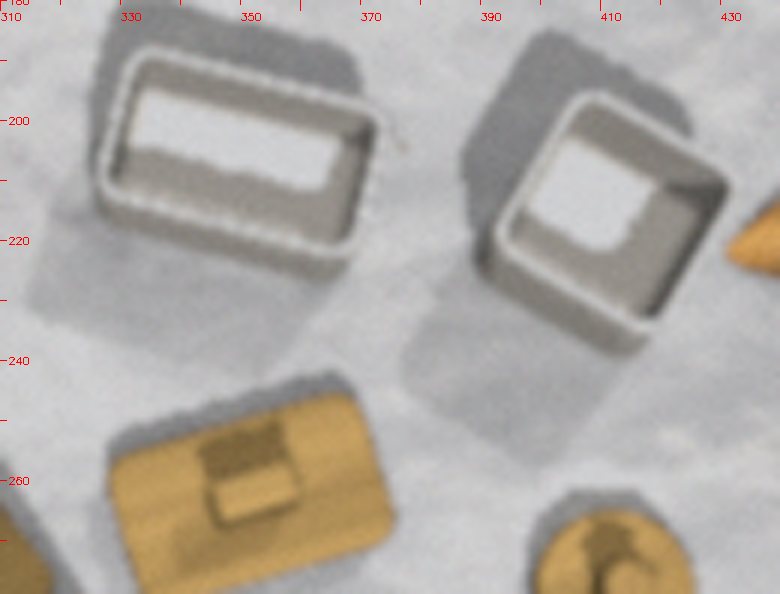

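View pics/c3.png

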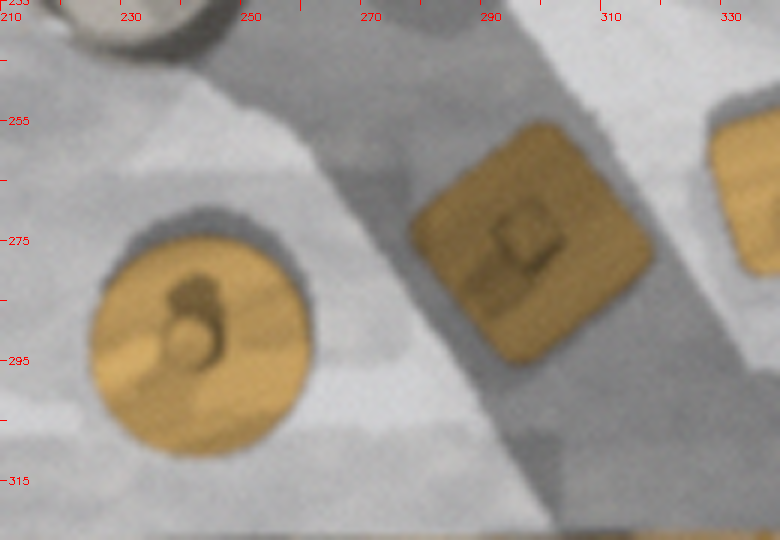

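View pics/c4.png

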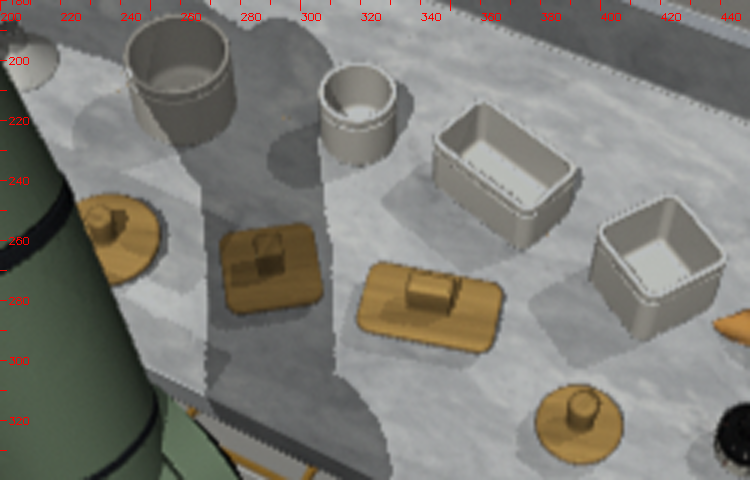

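```bash
cat > h.py <<'E'
import numpy as np, cv2
from scipy.optimize import minimize
from scipy.ndimage import map_coordinates, gaussian_filter
from workcell import cams
CAL={n:cams.get_calibration(n) for n in("side","top")}
def proj(n,P):
    c=CAL[n]; q=np.asarray(P,float)@c["R"].T+c["t"]
    return np.c_[c["fx"]*q[:,0]/q[:,2]+c["cx"], c["fy"]*q[:,1]/q[:,2]+c["cy"]]
def back(n,uv,z):
    c=CAL[n]; d=c["R"].T@np.array([(uv[0]-c["cx"])/c["fx"],(uv[1]-c["cy"])/c["fy"],1]); o=-c["R"].T@c["t"]
    return o+d*(z-o[2])/d[2]
def outline(w,l,r,x,y,z,a,n=160):
    # rounded rect, sides w (x) by l (y)
    r=min(r,w/2,l/2)
    pts=[]
    for cx,cy,a0 in((1,1,0),(-1,1,90),(-1,-1,180),(1,-1,270)):
        t=np.radians(np.linspace(a0,a0+90,12))
        pts.append(np.c_[cx*(w/2-r)+r*np.cos(t),cy*(l/2-r)+r*np.sin(t)])
    p=np.vstack(pts); p=np.vstack([p,p[:1]])
    s=np.r_[0,np.cumsum(np.linalg.norm(np.diff(p,axis=0),axis=1))]
    k=np.linspace(0,s[-1],n,endpoint=False)
    p=np.c_[np.interp(k,s,p[:,0]),np.interp(k,s,p[:,1])]
    R=np.array([[np.cos(a),-np.sin(a)],[np.sin(a),np.cos(a)]])
    return np.c_[p@R.T+[x,y],np.full(n,z)]
OBJ={ # w,l,r,z outline
'can_L':(.116,.116,.058,.096),'can_S':(.084,.084,.042,.084),'can_Q':(.1,.1,.012,.09),'can_O':(.084,.14,.012,.08),
'lid_L':(.116,.116,.058,.026),'lid_S':(.084,.084,.042,.026),'lid_Q':(.1,.1,.012,.026),'lid_O':(.084,.14,.012,.026)}
E
cat > fit.py <<'E'
from h import *
ims={n:cv2.imread(f"pics/{n}0.png") for n in("side","top")}
guess={'can_L':((200+182/6,180+265/6),0),'can_S':((200+566/6,180+160/6),0),'can_Q':((310+616/6,180+208/6),None),'can_O':((310+241/6,180+149/6),None),
'lid_L':((210+201/6,235+346/6),0),'lid_S':((412,277),0),'lid_Q':((210+532/6,235+241/6),None),'lid_O':((310+250/6,180+497/6),None)}
# direction pixel pairs along side: (p0,p1)
dirs={'can_Q':((590,92),(728,185)),'can_O':((140,48),(380,105)),'lid_Q':((543,120),(655,250)),'lid_O':((108,462),(350,393))}
G={}
for n,im in ims.items():
    f=gaussian_filter(im.astype(float),(0.8,0.8,0)); gx=np.gradient(f,axis=1);gy=np.gradient(f,axis=0)
    G[n]=np.sqrt((gx**2+gy**2).max(2))
def score(cams_,o,p,z=None):
    w,l,r,zz=OBJ[o]; s=0
    for n in cams_:
        uv=proj(n,outline(w,l,r,p[0],p[1],zz,p[2]))
        s+=map_coordinates(G[n],[uv[:,1],uv[:,0]],order=1).mean()
    return -s
res={}
for o,(uv,a) in guess.items():
    z=OBJ[o][3]; b=back("top",uv,z)
    if a is None:
        d=back("top",dirs[o][1],z)-back("top",dirs[o][0],z) # approx (scaled crop dirs fine)
        e0=np.array(dirs[o][0])/6.;e1=np.array(dirs[o][1])/6.
        d=back("top",np.array(uv)+(e1-e0),z)-b
        a=np.arctan2(d[1],d[0])
        if o.endswith('O'): a=a+np.pi/2
        a=(a+np.pi/2)%np.pi-np.pi/2
    out=[]
    for cs in(("top",),("side",),("top","side")):
        best=None
        for dx in(-.006,0,.006):
            for dy in(-.006,0,.006):
                x0=np.array([b[0]+dx,b[1]+dy,a])
                f=lambda q:score(cs,o,[q[0],q[1],q[2] if o[-1] in'OQ' else 0])
                m=minimize(f,x0,method="Nelder-Mead",options=dict(initial_simplex=np.vstack([x0,x0+[.004,0,0],x0+[0,.004,0],x0+[0,0,.06]]),xatol=1e-5,fatol=1e-4))
                if best is None or m.fun<best.fun: best=m
        out.append(best.x)
    res[o]=out
    print(o,b[:2].round(4),round(a,3),*[q.round(4) for q in out])
import pickle;pickle.dump({k:v[0] for k,v in res.items()},open("fit.pkl","wb"))
for n,(x0,y0,w,h,k) in{"top":(205,180,240,140,3),"side":(205,170,260,180,3)}.items():
    c=cv2.resize(ims[n][y0:y0+h,x0:x0+w],None,fx=k,fy=k,interpolation=cv2.INTER_CUBIC)
    for o,v in res.items():
        q=v[0]; w_,l,r,z=OBJ[o]
        uv=proj(n,outline(w_,l,r,q[0],q[1],z,q[2]))
        cv2.polylines(c,[np.int32(np.round(((uv-[x0,y0])+.5)*k-.5))],True,(0,0,255),1)
        if o[:3]=='lid':
            uv=proj(n,[[q[0],q[1],.066]])[0]; cv2.circle(c,tuple(np.int32(((uv-[x0,y0])+.5)*k-.5)),3,(255,0,0),-1)
    cv2.imwrite(f"pics/ov_{n}.png",c)
E
python3 fit.py
```

```text
can_L [0.5614 0.3382] 0 [ 0.5568  0.3412 -0.044 ] [0.559  0.345  0.0168] [ 0.5572  0.3417 -0.0419]
can_S [0.6146 0.145 ] 0 [0.6135 0.1408 0.0929] [0.6153 0.1473 0.0283] [ 0.6163  0.148  -0.0374]
can_Q [ 0.5814 -0.214 ] 0.939 [ 0.5829 -0.2087  0.9529] [ 0.5741 -0.2155  0.9772] [ 0.5768 -0.215   0.8738]
can_O [ 0.618 -0.026] -0.259 [ 0.6201 -0.0189 -0.2867] [ 0.6146 -0.0305 -0.2551] [ 0.6157 -0.0317 -0.2782]
lid_L [0.359  0.3078] 0 [ 0.3608  0.3091 -0.0378] [0.3642 0.3011 0.0158] [ 0.3607  0.3099 -0.058 ]
lid_S [ 0.398  -0.2142] 0 [ 0.396  -0.2134  0.0629] [ 0.3952 -0.2157  0.0325] [ 0.3954 -0.2153  0.0511]
lid_Q [0.4101 0.1367] 0.696 [0.4106 0.138  0.6689] [0.4101 0.1367 0.6488] [0.4106 0.1375 0.661 ]
lid_O [ 0.4456 -0.0288] 0.26 [ 0.4461 -0.0273  0.266 ] [ 0.4458 -0.0301  0.2638] [ 0.446  -0.029   0.2658]
```

View pics/ov_top.png

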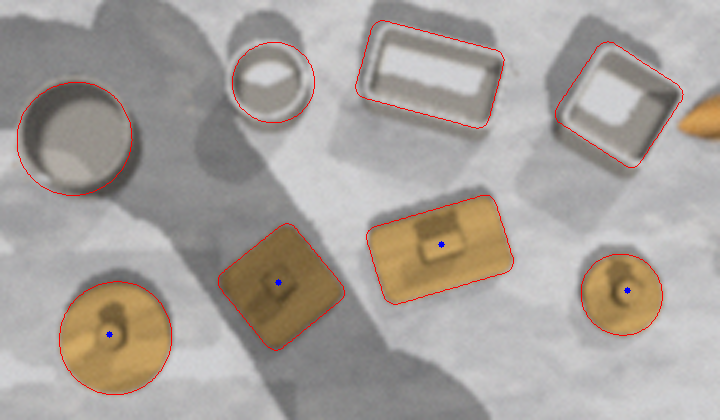

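View pics/ov_side.png

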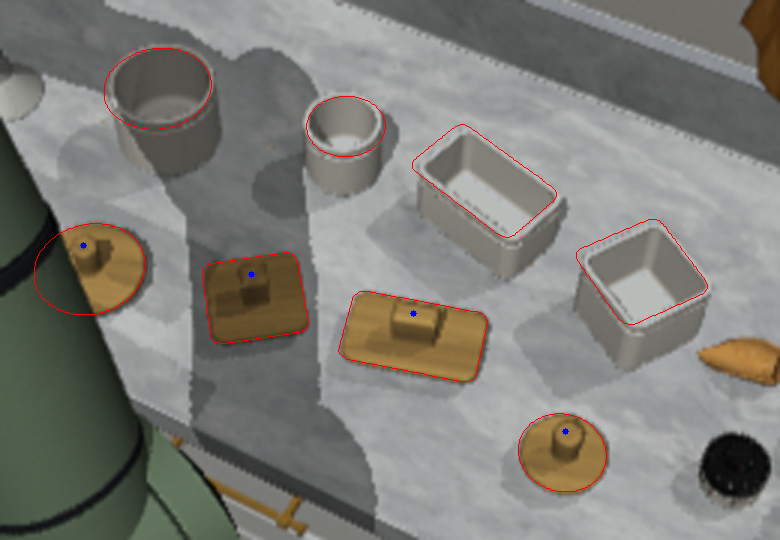

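```bash
cat > fit2.py <<'E'
from h import *
import pickle,sys
ims={n:cv2.imread(f"pics/{n}0.png") for n in("side","top")}
F=pickle.load(open("fit.pkl","rb"))
guess={'can_L':(.5605,.3395,0),'can_S':(.6146,.145,0),'can_Q':(.5785,-.2145,.939),'can_O':(.6165,-.0275,-.259)}
I={n:gaussian_filter(im.astype(float).mean(2),.5) for n,im in ims.items()}
def samp(n,w,l,r,x,y,z,a):
    uv=proj(n,outline(w,l,r,x,y,z,a)); return map_coordinates(I[n],[uv[:,1],uv[:,0]],order=1)
def score(cs,o,q):
    w,l,r,z=OBJ[o];s=0
    for n in cs:
        for d in (.006,):
            m=samp(n,w-d,l-d,r-d/2,*q[:2],z,q[2]); 
            o_=samp(n,w+.008,l+.008,r+.004,*q[:2],z,q[2]); i_=samp(n,w-.02,l-.02,max(r-.01,.004),*q[:2],z,q[2])
            s+=np.tanh((m-i_)/20).mean()+np.tanh((m-o_)/20).mean()
    return -s
res={}
for o,g in guess.items():
    out=[]
    for cs in(("top",),("side",),("top","side")):
        best=None
        for dx in(-.005,0,.005):
            for dy in(-.005,0,.005):
                x0=np.array(g)+[dx,dy,0]
                f=lambda q:score(cs,o,[q[0],q[1],q[2] if o[-1] in'OQ' else 0])
                m=minimize(f,x0,method="Nelder-Mead",options=dict(initial_simplex=np.vstack([x0,x0+[.004,0,0],x0+[0,.004,0],x0+[0,0,.06]]),xatol=1e-5,fatol=1e-5))
                if best is None or m.fun<best.fun: best=m
        out.append(best.x)
    print(o,*[q.round(4) for q in out])
    F[o]=out[2]
pickle.dump(F,open("fit2.pkl","wb"))
for n,(x0,y0,w,h,k) in{"top":(205,180,240,70,3),"side":(235,170,235,135,3)}.items():
    c=cv2.resize(ims[n][y0:y0+h,x0:x0+w],None,fx=k,fy=k,interpolation=cv2.INTER_CUBIC)
    for o in guess:
        q=F[o]; w_,l,r,z=OBJ[o]
        for d,col in((0,(0,0,255)),(.012,(255,0,0))):
            uv=proj(n,outline(w_-d,l-d,max(r-d/2,.006),q[0],q[1],z,q[2]))
            cv2.polylines(c,[np.int32(np.round(((uv-[x0,y0])+.5)*k-.5))],True,col,1)
    cv2.imwrite(f"pics/ov2_{n}.png",c)
E
python3 fit2.py
```

```text
can_L [0.5661 0.3436 0.0177] [ 0.5654  0.3422 -0.1484] [ 0.5657  0.3427 -0.0151]
can_S [0.6172 0.1481 0.0504] [ 0.6181  0.1482 -0.082 ] [ 0.6177  0.1482 -0.1092]
can_Q [ 0.5812 -0.2162  1.0064] [ 0.5826 -0.2145  1.0043] [ 0.582  -0.2151  1.002 ]
can_O [ 0.6187 -0.0263 -0.2871] [ 0.6197 -0.0249 -0.2957] [ 0.6192 -0.0258 -0.2906]
```

View pics/ov2_top.png

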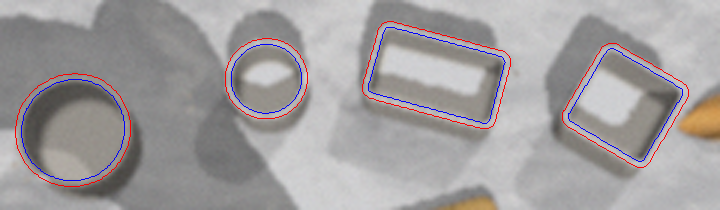

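View pics/ov2_side.png

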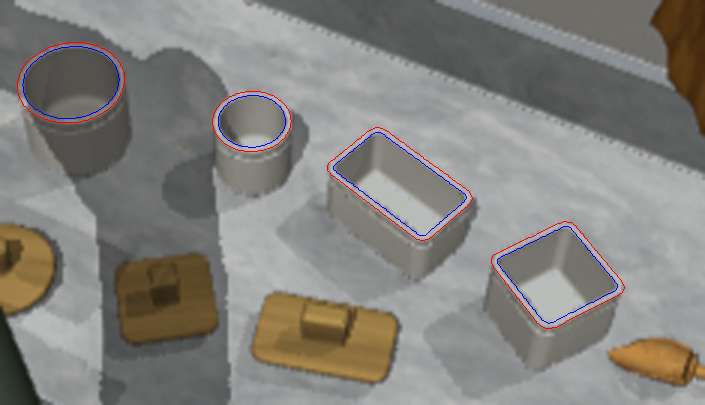

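```bash
cat >> h.py <<'E'
def tri(pt,ps):
    A=[];b=[]
    for n,uv in(("top",pt),("side",ps)):
        c=CAL[n];d=c["R"].T@np.array([(uv[0]-c["cx"])/c["fx"],(uv[1]-c["cy"])/c["fy"],1]);d/=np.linalg.norm(d)
        P=np.eye(3)-np.outer(d,d);A.append(P);b.append(P@(-c["R"].T@c["t"]))
    return np.linalg.solve(sum(A),sum(b))
from scipy.spatial.transform import Rotation as Rn
def plan(*wps):
    "wps: (x,y,z,yawdeg)"
    from workcell import telemetry
    s=telemetry.observe(); R=Rn.from_euler("xyz",s["tool_rot"]); p=s["position"]
    print("t %.2f"%s["clock"],"pos",p.round(4),"rpy",np.degrees(s["tool_rot"]).round(2),"F",s["force"].round(1),"w",round(s["grip_width"],4),"q7 %.2f"%s["qpos"][6])
    for x,y,z,yaw in wps:
        d=R.inv().apply(np.array([x,y,z])-p)/.15
        r=(R.inv()*Rn.from_euler("xyz",[np.pi,0,np.radians(yaw)])).as_rotvec()/(np.pi/4)
        print((x,y,z,yaw),"->",np.r_[d,r].round(3),"dist %.3f"%np.linalg.norm(d*.15), "OVER" if max(abs(d).max(),abs(r).max())>1 else "")
E
python3 - <<'E'
from h import *
print(tri((225,118),(293,72)),tri((463,118),(488,132)))
print(tri((202,104),(280,38)))
print({o:back('top',uv,z)[:2].round(3) for o,uv,z in(('timer',(459,257),.05),('blue',(168,291),.03),('scoop',(455,217),.02))})
plan((.36,.309,.2,130),(.361,.309,.1,130))
x=np.array([.31,.44,.2]);plan((*x,140))
E
```

```text
[0.73948509 0.28682428 0.47462938] [ 0.72017761 -0.26905064  0.49817636]
[0.7318301  0.31717108 0.57326502]
{'timer': array([ 0.455, -0.357]), 'blue': array([0.368, 0.541]), 'scoop': array([ 0.586, -0.36 ])}
t 0.10 pos [0.2626 0.5668 0.2478] rpy [-179.94    0.    155.14] F [-0.2 -0.7  0.4] w 0.0854 q7 -0.11
(0.36, 0.309, 0.2, 130) -> [-1.312e+00 -1.287e+00  3.200e-01 -1.000e-03  0.000e+00  5.590e-01] dist 0.280 OVER
(0.361, 0.309, 0.1, 130) -> [-1.318e+00 -1.283e+00  9.870e-01 -1.000e-03  0.000e+00  5.590e-01] dist 0.313 OVER
t 0.10 pos [0.2626 0.5668 0.2478] rpy [-179.94    0.    155.14] F [-0.2 -0.7  0.4] w 0.0854 q7 -0.11
(np.float64(0.31), np.float64(0.44), np.float64(0.2), 140) -> [-0.642 -0.634  0.319 -0.001  0.     0.337] dist 0.144
```

>>> {"op": "arm_command", "data": {
  "deltas": [
    [1, -0.98, -0.96, 0.25, 0, 0, 0.4],
    [1, -0.98, -0.96, 0.25, 0, 0, 0.4],
    [1, -0.98, -0.96, 0.25, 0, 0, 0.4],
    [1, -0.98, -0.96, 0.25, 0, 0, 0.4]
  ],
  "newtons": 40
}}

```text
clock: 0.6
position: [0.3366, 0.3712, 0.2104]
tool_rot: [-3.14, 0.001, 2.39]
force: [-0.7, -0.0, 1.3]
grip_width: 0.0852
```

Run:
```python
from h import *
plan((.361,.309,.11,130),(.361,.309,.048,130))
```

```text
t 0.60 pos [0.3366 0.3712 0.2104] rpy [-1.7992e+02  5.0000e-02  1.3696e+02] F [-0.7 -0.   1.3] w 0.0852 q7 -0.10
(0.361, 0.309, 0.11, 130) -> [-0.401 -0.191  0.67  -0.002  0.001  0.155] dist 0.121 
(0.361, 0.309, 0.048, 130) -> [-4.010e-01 -1.910e-01  1.083e+00 -2.000e-03  1.000e-03  1.550e-01] dist 0.176 OVER
```

>>> {"op": "arm_command", "data": {
  "deltas": [
    [1, -0.401, -0.191, 0.5, 0, 0, 0.155],
    [1, -0.401, -0.191, 0.67, 0, 0, 0.155],
    [1, -0.401, -0.191, 0.75, 0, 0, 0.155],
    [1, -0.401, -0.191, 0.75, 0, 0, 0.155]
  ]
}}

```text
clock: 1.1
position: [0.3599, 0.3135, 0.098]
tool_rot: [-3.141, -0.0, 2.273]
force: [-0.4, 0.3, 0.9]
grip_width: 0.0855
```

Run:
```python
from h import *
plan((.361,.309,.07,130),(.361,.309,.048,130))
```

```text
t 1.10 pos [0.3599 0.3135 0.098 ] rpy [-1.7995e+02 -2.0000e-02  1.3021e+02] F [-0.4  0.3  0.9] w 0.0855 q7 -0.07
(0.361, 0.309, 0.07, 130) -> [-0.028 -0.014  0.187 -0.001 -0.     0.005] dist 0.028 
(0.361, 0.309, 0.048, 130) -> [-0.028 -0.013  0.333 -0.001 -0.     0.005] dist 0.050
```

>>> {"op": "arm_command", "data": {
  "deltas": [
    [1, 0, 0, 0.333, 0, 0, 0],
    [1, 0, 0, 0.333, 0, 0, 0],
    [1, 0, 0, 0.333, 0, 0, 0],
    [-1, 0, 0, 0.333, 0, 0, 0],
    [-1, 0, 0, 0.333, 0, 0, 0],
    [-1, 0, 0, 0.333, 0, 0, 0],
    [-1, 0, 0, 0.333, 0, 0, 0],
    [-1, 0, 0, 0.333, 0, 0, 0]
  ]
}}

```text
clock: 2.1
position: [0.3603, 0.3128, 0.0489]
tool_rot: [3.141, -0.0, 2.272]
force: [-2.2, -1.3, 13.1]
grip_width: 0.0271
```

Run:
```python
from h import *
plan()
for n in("side","top"): cv2.imwrite(f"pics/{n}1.png",cams.grab_frame(n))
a=cv2.imread("pics/top1.png")[230:340,180:310];cv2.imwrite("pics/t1.png",cv2.resize(a,None,fx=5,fy=5,interpolation=2))
```

```text
t 2.10 pos [0.3603 0.3128 0.0489] rpy [ 1.7997e+02 -1.0000e-02  1.3016e+02] F [-2.2 -1.3 13.1] w 0.0271 q7 -0.06
```

View pics/side1.png

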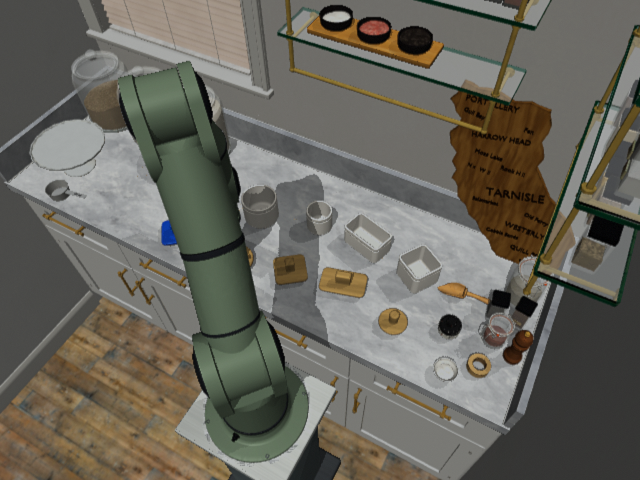

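>>> {"op": "arm_command", "data": {
  "deltas": [
    [-1, 0, 0, -0.3, 0, 0, 0],
    [-1, 0, 0, -0.6, 0, 0, 0],
    [-1, 0, 0, -0.93, 0, 0, 0],
    [-1, 0, 0, -0.93, 0, 0, 0],
    [-1, 0, 0, -0.93, 0, 0, 0],
    [-1, 0, 0, -0.93, 0, 0, 0]
  ]
}}

```text
clock: 2.95
position: [0.3597, 0.3123, 0.1867]
tool_rot: [-3.139, 0.0, 2.272]
force: [-0.0, -0.3, -1.3]
grip_width: 0.0269
```

Run:
```python
from h import *
plan((.463,.327,.19,130),(.566,.343,.19,130))
```

```text
t 2.95 pos [0.3597 0.3123 0.1867] rpy [-1.7988e+02  2.0000e-02  1.3017e+02] F [-0.  -0.3 -1.3] w 0.0269 q7 -0.08
(0.463, 0.327, 0.19, 130) -> [-0.369  0.59  -0.023 -0.003  0.     0.004] dist 0.104 
(0.566, 0.343, 0.19, 130) -> [-0.73   1.183 -0.024 -0.003  0.     0.004] dist 0.209 OVER
```

>>> {"op": "arm_command", "data": {
  "deltas": [
    [-1, -0.25, 0.4, 0, 0, 0, 0],
    [-1, -0.45, 0.7, 0, 0, 0, 0],
    [-1, -0.6, 0.95, 0, 0, 0, 0],
    [-1, -0.6, 0.95, 0, 0, 0, 0]
  ]
}}

```text
clock: 3.45
position: [0.5293, 0.3349, 0.1857]
tool_rot: [-3.14, 0.001, 2.269]
force: [-0.8, 0.4, -1.8]
grip_width: 0.0268
```

>>> {"op": "arm_command", "data": {
  "deltas": [
    [-1, -0.105, 0.23, 0, 0, 0, 0],
    [-1, -0.105, 0.23, 0, 0, 0, 0],
    [-1, -0.105, 0.23, 0, 0, 0, 0],
    [-1, -0.105, 0.23, 0, 0, 0, 0]
  ]
}}

```text
clock: 3.95
position: [0.5627, 0.3461, 0.1876]
tool_rot: [-3.141, -0.0, 2.272]
force: [0.2, -0.6, -0.7]
grip_width: 0.0271
```

Run:
```python
from h import *
plan()
for n in("side","top"): cv2.imwrite(f"pics/{n}2.png",cams.grab_frame(n))
a=cv2.imread("pics/top2.png")[170:270,170:300];b=cv2.imread("pics/side2.png")[140:240,190:320]
cv2.imwrite("pics/t2.png",np.hstack([cv2.resize(i,None,fx=3,fy=3,interpolation=2) for i in (a,b)]))
```

```text
t 3.95 pos [0.5627 0.3461 0.1876] rpy [-1.7995e+02 -2.0000e-02  1.3020e+02] F [ 0.2 -0.6 -0.7] w 0.0271 q7 0.13
```

View pics/t2.png

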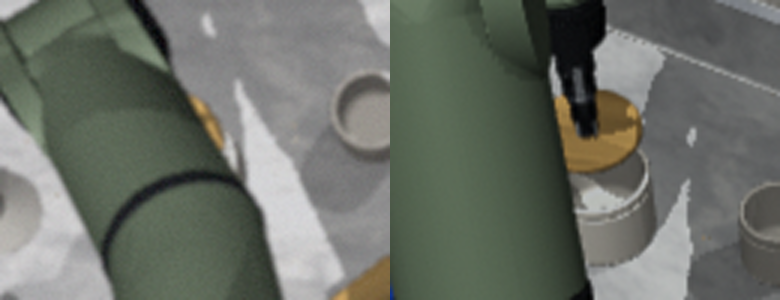

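Run:
```python
from h import *
im=cv2.imread("pics/side2.png")
tx=np.array([np.cos(np.radians(130.2)),np.sin(np.radians(130.2))])
k=5;x0,y0,w,h=230,150,100,100
c=cv2.resize(im[y0:y0+h,x0:x0+w],None,fx=k,fy=k,interpolation=2)
for off,col in((-.0034,(0,0,255)),(0,(255,0,0))):
    q=np.array([.5627,.3461])+off*tx
    print(q)
    uv=proj("side",outline(.116,.116,.058,q[0],q[1],.1647,0))
    cv2.polylines(c,[np.int32(np.round(((uv-[x0,y0])+.5)*k-.5))],True,col,1)
uv=proj("side",outline(.116,.116,.058,.5657,.3427,.096,0))
cv2.polylines(c,[np.int32(np.round(((uv-[x0,y0])+.5)*k-.5))],True,(0,255,0),1)
cv2.imwrite("pics/t3.png",c)
```

```text
[0.56489456 0.34350309]
[0.5627 0.3461]
```

View pics/t3.png

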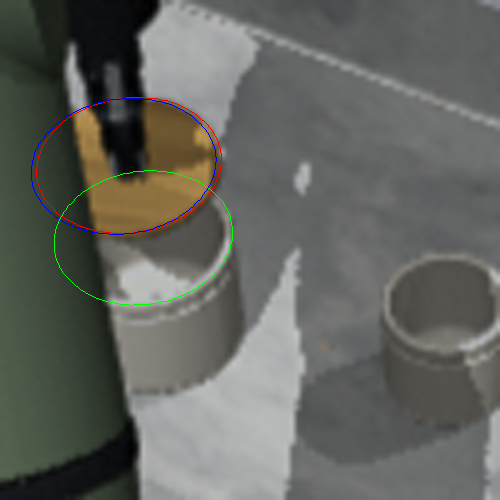

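>>> {"op": "arm_command", "data": {
  "deltas": [
    [-1, -0.008, 0, 0.15, 0, 0, 0],
    [-1, -0.008, 0, 0.25, 0, 0, 0],
    [-1, -0.008, 0, 0.3, 0, 0, 0],
    [-1, -0.008, 0, 0.34, 0, 0, 0],
    [-1, -0.008, 0, 0.37, 0, 0, 0],
    [-1, -0.008, 0, 0.37, 0, 0, 0]
  ]
}}

```text
clock: 4.8
position: [0.5644, 0.3452, 0.1323]
tool_rot: [-3.141, -0.0, 2.272]
force: [-0.3, 0.8, -1.4]
grip_width: 0.0272
```

>>> {"op": "arm_command", "data": {
  "deltas": [
    [-1, 0, 0, 0.015, 0, 0, 0],
    [-1, 0, 0, 0.03, 0, 0, 0],
    [-1, 0, 0, 0.04, 0, 0, 0]
  ]
}}

```text
clock: 5.18
position: [0.5647, 0.3453, 0.1288]
tool_rot: [3.14, -0.0, 2.272]
force: [-17.6, -9.4, 50.3]
grip_width: 0.0265
```

>>> {"op": "arm_command", "data": {
  "deltas": [
    [-1, 0, 0, -0.013, 0, 0, 0],
    [-1, 0, 0, -0.013, 0, 0, 0]
  ]
}}

```text
clock: 5.42
position: [0.5647, 0.3453, 0.129]
tool_rot: [3.141, 0.0, 2.272]
force: [-3.4, -1.8, 11.7]
grip_width: 0.027
```

Run:
```python
from h import *
plan()
im=cams.grab_frame("side");cv2.imwrite("pics/side3.png",im)
k=5;x0,y0,w,h=230,150,120,100
c=cv2.resize(im[y0:y0+h,x0:x0+w],None,fx=k,fy=k,interpolation=2)
for z in(.106,.096):
    uv=proj("side",outline(.116,.116,.058,.5657,.3427,z,0))
    cv2.polylines(c,[np.int32(np.round(((uv-[x0,y0])+.5)*k-.5))],True,(0,255,0),1)
cv2.imwrite("pics/t4.png",c)
```

```text
t 5.42 pos [0.5647 0.3453 0.129 ] rpy [179.95   0.   130.17] F [-3.4 -1.8 11.7] w 0.027 q7 0.14
```

View pics/t4.png

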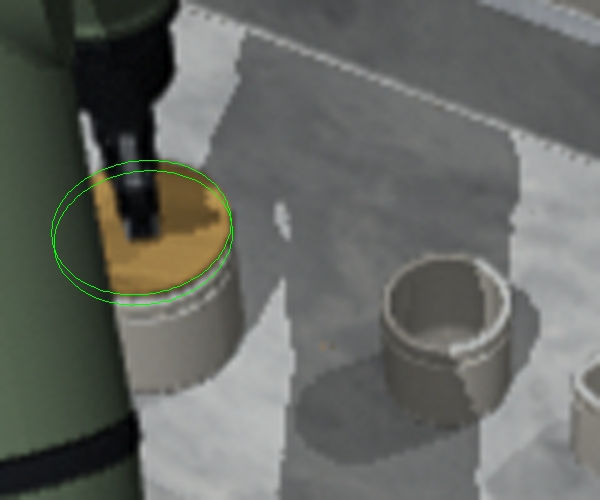

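>>> {"op": "arm_command", "data": {
  "deltas": [
    [1, 0, 0, 0, 0, 0, 0],
    [1, 0, 0, 0, 0, 0, 0],
    [1, 0, 0, 0, 0, 0, 0],
    [1, 0, 0, -0.2, 0, 0, 0],
    [1, 0, 0, -0.5, 0, 0, 0],
    [1, 0, 0, -0.5, 0, 0, 0],
    [1, 0, 0, -0.5, 0, 0, 0]
  ]
}}

```text
clock: 6.35
position: [0.5642, 0.3451, 0.2029]
tool_rot: [-3.141, -0.0, 2.272]
force: [0.1, -0.5, -0.3]
grip_width: 0.085
```

Run:
```python
from h import *
plan((.488,.24,.19,128.1),(.4106,.1377,.1,128.1))
```

```text
t 6.35 pos [0.5642 0.3451 0.2029] rpy [-179.98   -0.    130.18] F [ 0.1 -0.5 -0.3] w 0.085 q7 0.13
(0.488, 0.24, 0.19, 128.1) -> [-0.208 -0.84   0.086 -0.    -0.     0.046] dist 0.130 
(0.4106, 0.1377, 0.1, 128.1) -> [-0.396 -1.674  0.687 -0.    -0.     0.046] dist 0.278 OVER
```

>>> {"op": "arm_command", "data": {
  "deltas": [
    [1, -0.24, -0.99, 0.1, 0, 0, 0.046],
    [1, -0.24, -0.99, 0.1, 0, 0, 0.046],
    [1, -0.24, -0.99, 0.1, 0, 0, 0.046],
    [1, -0.24, -0.99, 0.1, 0, 0, 0.046],
    [1, -0.24, -0.99, 0.1, 0, 0, 0.046]
  ]
}}

```text
clock: 6.98
position: [0.4745, 0.2225, 0.1879]
tool_rot: [-3.141, -0.0, 2.236]
force: [-0.3, 0.0, -0.3]
grip_width: 0.0853
```

Run:
```python
from h import *
plan((.4106,.1377,.09,128.1),(.4106,.1377,.05,128.1))
im=cams.grab_frame("side");k=4;x0,y0,w,h=205,120,150,140
cv2.imwrite("pics/t5.png",cv2.resize(im[y0:y0+h,x0:x0+w],None,fx=k,fy=k,interpolation=2))
```

```text
t 6.97 pos [0.4745 0.2225 0.1879] rpy [-1.7999e+02 -1.0000e-02  1.2812e+02] F [-0.3  0.  -0.3] w 0.0853 q7 0.19
(0.4106, 0.1377, 0.09, 128.1) -> [-0.182 -0.684  0.653 -0.    -0.     0.001] dist 0.144 
(0.4106, 0.1377, 0.05, 128.1) -> [-0.182 -0.684  0.92  -0.    -0.     0.001] dist 0.174
```

View pics/t5.png

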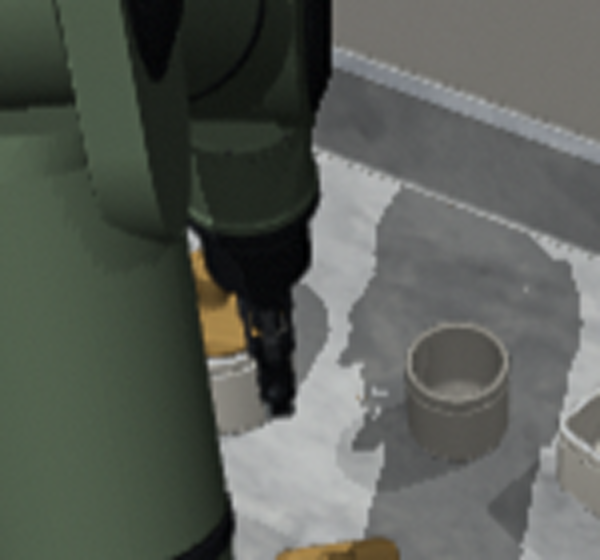

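>>> {"op": "arm_command", "data": {
  "deltas": [
    [1, -0.1, -0.35, 0.2, 0, 0, 0],
    [1, -0.182, -0.684, 0.4, 0, 0, 0],
    [1, -0.182, -0.684, 0.55, 0, 0, 0],
    [1, -0.182, -0.684, 0.55, 0, 0, 0],
    [1, -0.182, -0.684, 0.55, 0, 0, 0],
    [1, -0.182, -0.684, 0.55, 0, 0, 0]
  ]
}}

```text
clock: 7.78
position: [0.4109, 0.1377, 0.1064]
tool_rot: [3.14, 0.0, 2.236]
force: [0.1, -0.3, 0.1]
grip_width: 0.0854
```

Run:
```python
from h import *
plan((.4106,.1377,.05,128.1))
```

```text
t 7.78 pos [0.4109 0.1377 0.1064] rpy [1.7993e+02 1.0000e-02 1.2813e+02] F [ 0.1 -0.3  0.1] w 0.0854 q7 0.31
(0.4106, 0.1377, 0.05, 128.1) -> [ 0.001 -0.002  0.376  0.002  0.     0.001] dist 0.056
```

>>> {"op": "arm_command", "data": {
  "deltas": [
    [1, 0, 0, 0.2, 0, 0, 0],
    [1, 0, 0, 0.376, 0, 0, 0],
    [1, 0, 0, 0.376, 0, 0, 0],
    [-1, 0, 0, 0.376, 0, 0, 0],
    [-1, 0, 0, 0.376, 0, 0, 0],
    [-1, 0, 0, 0.376, 0, 0, 0],
    [-1, 0, 0, 0.376, 0, 0, 0],
    [-1, 0, 0, 0.376, 0, 0, 0]
  ]
}}

```text
clock: 8.78
position: [0.4106, 0.1373, 0.05]
tool_rot: [3.141, 0.0, 2.236]
force: [0.3, -0.3, 10.9]
grip_width: 0.0276
```

Run:
```python
from h import *
plan()
```

```text
t 8.78 pos [0.4106 0.1373 0.05  ] rpy [1.7994e+02 1.0000e-02 1.2810e+02] F [ 0.3 -0.3 10.9] w 0.0276 q7 0.32
```

>>> {"op": "arm_command", "data": {
  "deltas": [
    [-1, 0, 0, -0.3, 0, 0, 0],
    [-1, 0, 0, -0.6, 0, 0, 0],
    [-1, 0, 0, -0.93, 0, 0, -0.1],
    [-1, 0, 0, -0.93, 0, 0, -0.3],
    [-1, 0, 0, -0.93, 0, 0, -0.43],
    [-1, 0, 0, -0.93, 0, 0, -0.43],
    [-1, 0, 0, -0.93, 0, 0, -0.43]
  ]
}}

```text
clock: 9.65
position: [0.4102, 0.137, 0.1889]
tool_rot: [-3.141, -0.0, 2.571]
force: [0.0, 0.2, -1.0]
grip_width: 0.0272
```

Run:
```python
from h import *
plan((.5,-.04,.19,147.4),(.582,-.2151,.19,147.4))
```

```text
t 9.65 pos [0.4102 0.137  0.1889] rpy [-179.99   -0.    147.3 ] F [ 0.   0.2 -1. ] w 0.0272 q7 0.57
(0.5, -0.04, 0.19, 147.4) -> [-1.141 -0.669 -0.007 -0.    -0.    -0.002] dist 0.198 OVER
(0.582, -0.2151, 0.19, 147.4) -> [-2.232e+00 -1.356e+00 -7.000e-03 -0.000e+00 -0.000e+00 -2.000e-03] dist 0.392 OVER
```

>>> {"op": "arm_command", "data": {
  "deltas": [
    [-1, -0.35, -0.21, 0, 0, 0, 0],
    [-1, -0.65, -0.4, 0, 0, 0, 0],
    [-1, -0.98, -0.6, 0, 0, 0, 0],
    [-1, -0.98, -0.6, 0, 0, 0, 0]
  ]
}}

```text
clock: 10.15
position: [0.4867, -0.0219, 0.1887]
tool_rot: [-3.141, 0.001, 2.566]
force: [-0.5, 0.6, -1.3]
grip_width: 0.0271
```

>>> {"op": "arm_command", "data": {
  "deltas": [
    [-1, -0.35, -0.21, 0, 0, 0, 0],
    [-1, -0.65, -0.4, 0, 0, 0, 0],
    [-1, -0.98, -0.59, 0, 0, 0, 0],
    [-1, -0.98, -0.59, 0, 0, 0, 0]
  ]
}}

```text
clock: 10.65
position: [0.5625, -0.1751, 0.1883]
tool_rot: [-3.14, 0.001, 2.568]
force: [-0.1, 0.7, -1.0]
grip_width: 0.0272
```

>>> {"op": "arm_command", "data": {
  "deltas": [
    [-1, -0.27, -0.165, 0, 0, 0, 0],
    [-1, -0.27, -0.165, 0, 0, 0, 0],
    [-1, -0.27, -0.165, 0, 0, 0, 0],
    [-1, -0.27, -0.165, 0, 0, 0, 0],
    [-1, -0.27, -0.165, 0, 0, 0, 0],
    [-1, -0.27, -0.165, 0, 0, 0, 0]
  ]
}}

```text
clock: 11.4
position: [0.5828, -0.2138, 0.189]
tool_rot: [3.142, 0.0, 2.574]
force: [0.6, -0.2, -1.3]
grip_width: 0.0274
```

```bash
cat > look.py <<'E'
from h import *
import sys
# usage: look.py tag can lid px py zlid yaw  crop
def look(tag,lid,can,lp,zt,la,crops,pick=None):
    import pickle; F=pickle.load(open("fit2.pkl","rb"))
    for n,(x0,y0,w,h) in crops.items():
        im=cams.grab_frame(n); cv2.imwrite(f"pics/{n}{tag}.png",im); k=5
        c=cv2.resize(im[y0:y0+h,x0:x0+w],None,fx=k,fy=k,interpolation=2)
        d=lambda P,col:cv2.polylines(c,[np.int32(np.round(((proj(n,P)-[x0,y0])+.5)*k-.5))],True,col,1)
        w_,l,r,z=OBJ[can]; q=F[can]; d(outline(w_,l,r,q[0],q[1],z,q[2]),(0,255,0))
        if lp is not None: d(outline(w_,l,r,lp[0],lp[1],zt,la),(0,0,255))
        cv2.imwrite(f"pics/L{n}{tag}.png",c)
E
python3 - <<'E'
from h import *
from look import look
plan((.582,-.2151,.19,147.4))
look("4","lid_Q","can_Q",(.582,-.2151),.165,np.radians(57.4),{"side":(370,170,100,110),"top":(370,170,100,90)})
E
```

```text
t 11.40 pos [ 0.5828 -0.2138  0.189 ] rpy [180.     0.   147.47] F [ 0.6 -0.2 -1.3] w 0.0274 q7 1.34
(0.582, -0.2151, 0.19, 147.4) -> [ 0.    -0.01  -0.007  0.     0.     0.002] dist 0.002
```

View pics/Lside4.png

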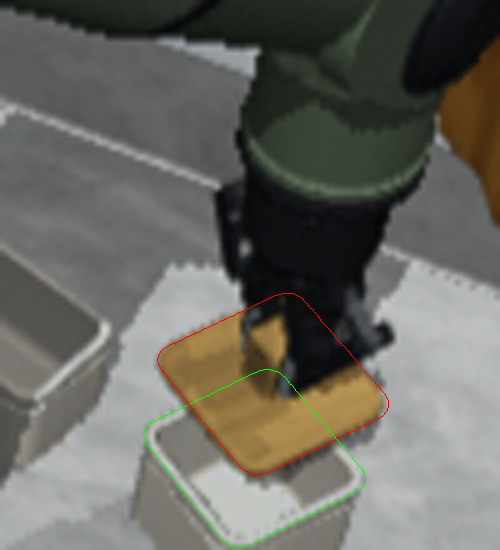

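View pics/Ltop4.png

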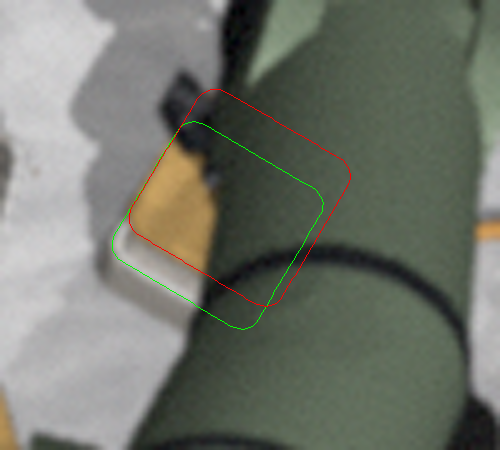

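>>> {"op": "arm_command", "data": {
  "deltas": [
    [-1, 0, -0.005, 0.15, 0, 0, 0],
    [-1, 0, -0.005, 0.27, 0, 0, 0],
    [-1, 0, -0.005, 0.33, 0, 0, 0],
    [-1, 0, -0.005, 0.37, 0, 0, 0],
    [-1, 0, -0.005, 0.4, 0, 0, 0],
    [-1, 0, -0.005, 0.42, 0, 0, 0],
    [-1, 0, -0.005, 0.43, 0, 0, 0],
    [-1, 0, -0.005, 0.43, 0, 0, 0]
  ]
}}

```text
clock: 12.5
position: [0.5825, -0.2148, 0.1245]
tool_rot: [3.142, 0.0, 2.573]
force: [-0.3, 0.5, -1.4]
grip_width: 0.0276
```

>>> {"op": "arm_command", "data": {
  "deltas": [
    [-1, 0, 0, 0.01, 0, 0, 0],
    [-1, 0, 0, 0.015, 0, 0, 0],
    [-1, 0, 0, 0.015, 0, 0, 0]
  ]
}}

```text
clock: 12.88
position: [0.5827, -0.2149, 0.124]
tool_rot: [3.141, 0.001, 2.574]
force: [-9.2, 4.9, 27.2]
grip_width: 0.0269
```

>>> {"op": "arm_command", "data": {
  "deltas": [
    [-1, 0, 0, -0.01, 0, 0, 0],
    [1, 0, 0, -0.01, 0, 0, 0],
    [1, 0, 0, -0.01, 0, 0, 0],
    [1, 0, 0, -0.01, 0, 0, 0],
    [1, 0, 0, -0.2, 0, 0, 0],
    [1, 0, 0, -0.5, 0, 0, 0.2],
    [1, 0, 0, -0.5, 0, 0, 0.4],
    [1, 0, 0, -0.5, 0, 0, 0.5]
  ]
}}

```text
clock: 13.88
position: [0.5826, -0.2148, 0.1977]
tool_rot: [3.141, 0.001, 2.177]
force: [0.1, 0.6, -0.4]
grip_width: 0.0856
```

Run:
```python
from h import *
plan((.446,-.0287,.15,105.2))
```

```text
t 13.88 pos [ 0.5826 -0.2148  0.1977] rpy [1.7997e+02 4.0000e-02 1.2473e+02] F [ 0.1  0.6 -0.4] w 0.0856 q7 1.01
(0.446, -0.0287, 0.15, 105.2) -> [ 1.539e+00 -4.200e-02  3.170e-01  1.000e-03  1.000e-03  4.340e-01] dist 0.236 OVER
```

>>> {"op": "arm_command", "data": {
  "deltas": [
    [1, 0.35, 0, 0.05, 0, 0, 0.15],
    [1, 0.7, -0.02, 0.1, 0, 0, 0.3],
    [1, 0.99, -0.03, 0.15, 0, 0, 0.43],
    [1, 0.99, -0.03, 0.15, 0, 0, 0.46],
    [1, 0.99, -0.03, 0.15, 0, 0, 0.46],
    [1, 0.99, -0.03, 0.15, 0, 0, 0.46]
  ]
}}

```text
clock: 14.62
position: [0.4942, -0.0965, 0.1747]
tool_rot: [3.141, 0.0, 1.819]
force: [0.1, -0.1, -0.2]
grip_width: 0.0858
```

Run:
```python
from h import *
plan((.446,-.0287,.1,105.2))
```

```text
t 14.62 pos [ 0.4942 -0.0965  0.1747] rpy [1.7998e+02 3.0000e-02 1.0424e+02] F [ 0.1 -0.1 -0.2] w 0.0858 q7 0.54
(0.446, -0.0287, 0.1, 105.2) -> [ 0.517 -0.2    0.498  0.     0.001 -0.021] dist 0.112
```

>>> {"op": "arm_command", "data": {
  "deltas": [
    [1, 0.25, -0.1, 0.2, 0, 0, -0.021],
    [1, 0.517, -0.2, 0.4, 0, 0, -0.021],
    [1, 0.517, -0.2, 0.498, 0, 0, -0.021],
    [1, 0.517, -0.2, 0.498, 0, 0, -0.021],
    [1, 0.517, -0.2, 0.498, 0, 0, -0.021],
    [1, 0.517, -0.2, 0.498, 0, 0, -0.021]
  ]
}}

```text
clock: 15.38
position: [0.4462, -0.0285, 0.1005]
tool_rot: [3.14, 0.0, 1.835]
force: [0.3, 0.5, 1.5]
grip_width: 0.0854
```

Run:
```python
from h import *
plan((.446,-.0287,.05,105.2))
im=cams.grab_frame("side");cv2.imwrite("pics/side5.png",im)
cv2.imwrite("pics/t6.png",cv2.resize(im[150:290,300:460],None,fx=4,fy=4,interpolation=2))
```

```text
t 15.38 pos [ 0.4462 -0.0285  0.1005] rpy [1.7993e+02 2.0000e-02 1.0514e+02] F [0.3 0.5 1.5] w 0.0854 q7 0.47
(0.446, -0.0287, 0.05, 105.2) -> [-0.001 -0.002  0.337  0.002  0.    -0.001] dist 0.051
```

View pics/t6.png

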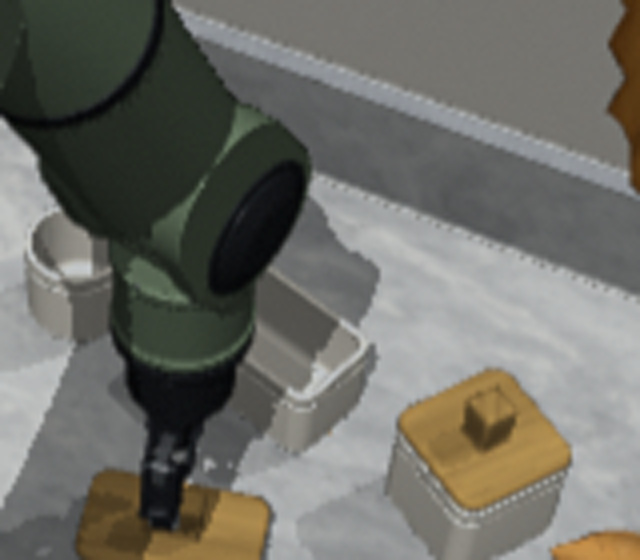

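>>> {"op": "arm_command", "data": {
  "deltas": [
    [1, 0, 0, 0.2, 0, 0, 0],
    [1, 0, 0, 0.337, 0, 0, 0],
    [1, 0, 0, 0.337, 0, 0, 0],
    [-1, 0, 0, 0.337, 0, 0, 0],
    [-1, 0, 0, 0.337, 0, 0, 0],
    [-1, 0, 0, 0.337, 0, 0, 0],
    [-1, 0, 0, 0.337, 0, 0, 0],
    [-1, 0, 0, 0.337, 0, 0, 0]
  ]
}}

```text
clock: 16.42
position: [0.4458, -0.0279, 0.0498]
tool_rot: [3.141, 0.0, 1.836]
force: [-1.5, 0.1, 8.8]
grip_width: 0.0232
```

>>> {"op": "arm_command", "data": {
  "deltas": [
    [-1, 0, 0, -0.3, 0, 0, 0],
    [-1, 0, 0, -0.6, 0, 0, 0],
    [-1, 0, 0, -0.85, 0, 0, 0.1],
    [-1, 0, 0, -0.85, 0, 0, 0.3],
    [-1, 0, 0, -0.85, 0, 0, 0.5],
    [-1, 0, 0, -0.85, 0, 0, 0.7],
    [-1, 0, 0, -0.85, 0, 0, 0.708],
    [-1, 0, 0, -0.85, 0, 0, 0.708]
  ]
}}

```text
clock: 17.42
position: [0.4455, -0.0279, 0.1769]
tool_rot: [-3.142, 0.0, 1.284]
force: [0.1, -1.2, -1.0]
grip_width: 0.0235
```

Run:
```python
from h import *
plan((.6192,-.0258,.178,73.35))
```

```text
t 17.43 pos [ 0.4455 -0.0279  0.1769] rpy [-180.      0.     73.54] F [ 0.1 -1.2 -1. ] w 0.0235 q7 -0.04
(0.6192, -0.0258, 0.178, 73.35) -> [ 0.341  1.107 -0.007 -0.     0.     0.004] dist 0.174 OVER
```

>>> {"op": "arm_command", "data": {
  "deltas": [
    [-1, 0.1, 0.35, 0, 0, 0, 0.004],
    [-1, 0.2, 0.7, 0, 0, 0, 0.004],
    [-1, 0.3, 0.98, 0, 0, 0, 0.004],
    [-1, 0.3, 0.98, 0, 0, 0, 0.004]
  ]
}}

```text
clock: 17.92
position: [0.6013, -0.0269, 0.1762]
tool_rot: [3.141, 0.0, 1.28]
force: [-1.0, -0.2, -1.7]
grip_width: 0.0236
```

>>> {"op": "arm_command", "data": {
  "deltas": [
    [-1, 0.041, 0.127, 0, 0, 0, 0],
    [-1, 0.041, 0.127, 0, 0, 0, 0],
    [-1, 0.041, 0.127, 0, 0, 0, 0],
    [-1, 0.041, 0.127, 0, 0, 0, 0],
    [-1, 0.041, 0.127, 0, 0, 0, 0]
  ]
}}

```text
clock: 18.55
position: [0.619, -0.0266, 0.177]
tool_rot: [-3.142, -0.0, 1.277]
force: [0.5, 0.2, -1.8]
grip_width: 0.0233
```

Run:
```python
from h import *
from look import look
plan((.6192,-.0258,.178,73.35))
look("6","lid_O","can_O",(.6192,-.0258),.153,np.radians(-16.65),{"side":(325,150,110,110),"top":(310,150,110,90)})
```

```text
t 18.55 pos [ 0.619  -0.0266  0.177 ] rpy [-1.7999e+02 -1.0000e-02  7.3160e+01] F [ 0.5  0.2 -1.8] w 0.0233 q7 -0.03
(0.6192, -0.0258, 0.178, 73.35) -> [ 0.006 -0.    -0.006 -0.    -0.    -0.004] dist 0.001
```

View pics/Lside6.png

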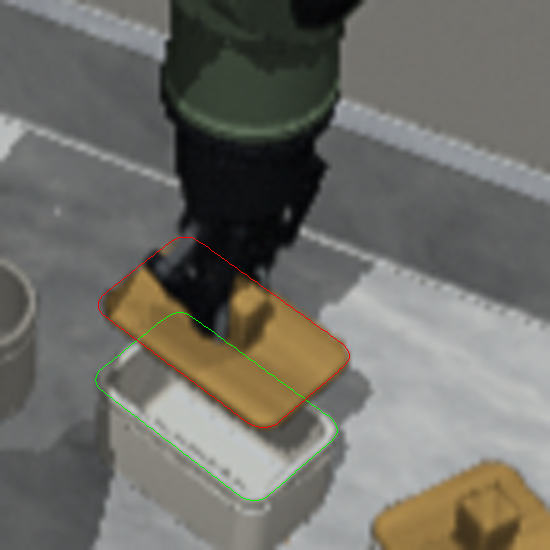

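View pics/Ltop6.png

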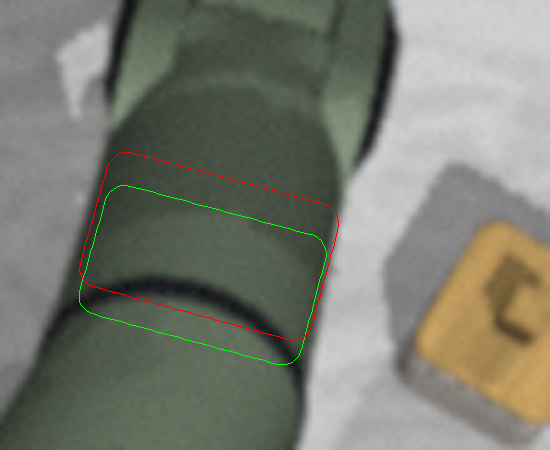

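>>> {"op": "arm_command", "data": {
  "deltas": [
    [-1, 0.006, 0, 0.15, 0, 0, 0],
    [-1, 0.006, 0, 0.26, 0, 0, 0],
    [-1, 0.006, 0, 0.32, 0, 0, 0],
    [-1, 0.006, 0, 0.36, 0, 0, 0],
    [-1, 0.006, 0, 0.39, 0, 0, 0],
    [-1, 0.006, 0, 0.41, 0, 0, 0],
    [-1, 0.006, 0, 0.42, 0, 0, 0],
    [-1, 0.006, 0, 0.42, 0, 0, 0]
  ]
}}

```text
clock: 19.65
position: [0.6196, -0.0258, 0.1141]
tool_rot: [3.141, -0.0, 1.277]
force: [-0.0, -0.5, -1.4]
grip_width: 0.0232
```

>>> {"op": "arm_command", "data": {
  "deltas": [
    [-1, 0, 0, 0.008, 0, 0, 0],
    [-1, 0, 0, 0.012, 0, 0, 0],
    [-1, 0, 0, 0.012, 0, 0, 0]
  ]
}}

```text
clock: 20.02
position: [0.6199, -0.0258, 0.1138]
tool_rot: [3.141, -0.001, 1.277]
force: [-10.5, 2.2, 26.7]
grip_width: 0.0233
```

Home. Release and rise.

>>> {"op": "arm_command", "data": {
  "deltas": [
    [-1, 0, 0, -0.01, 0, 0, 0],
    [1, 0, 0, -0.01, 0, 0, 0],
    [1, 0, 0, -0.01, 0, 0, 0],
    [1, 0, 0, -0.01, 0, 0, 0],
    [1, 0, 0, -0.2, 0, 0, 0],
    [1, 0, 0, -0.5, 0, 0, 0],
    [1, 0, 0, -0.5, 0, 0, 0],
    [1, 0, 0, -0.5, 0, 0, 0]
  ]
}}

```text
clock: 21.02
position: [0.6193, -0.0255, 0.1866]
tool_rot: [-3.141, -0.0, 1.277]
force: [-0.4, 0.1, -0.7]
grip_width: 0.0852
```

Run:
```python
from h import *
plan((.3955,-.215,.15,80))
```

```text
t 21.02 pos [ 0.6193 -0.0255  0.1866] rpy [-179.98   -0.     73.17] F [-0.4  0.1 -0.7] w 0.0852 q7 -0.04
(0.3955, -0.215, 0.15, 80) -> [-1.641e+00 -1.062e+00  2.450e-01 -1.000e-03 -0.000e+00 -1.520e-01] dist 0.296 OVER
```

>>> {"op": "arm_command", "data": {
  "deltas": [
    [1, -0.33, -0.2, 0, 0, 0, 0],
    [1, -0.65, -0.42, 0.05, 0, 0, 0],
    [1, -0.98, -0.63, 0.1, 0, 0, 0],
    [1, -0.98, -0.63, 0.1, 0, 0, 0]
  ]
}}

```text
clock: 21.52
position: [0.4829, -0.1416, 0.1712]
tool_rot: [-3.139, 0.001, 1.272]
force: [-0.1, 0.2, -0.1]
grip_width: 0.0857
```

>>> {"op": "arm_command", "data": {
  "deltas": [
    [1, -0.33, -0.21, 0.15, 0, 0, 0],
    [1, -0.661, -0.432, 0.3, 0, 0, 0],
    [1, -0.661, -0.432, 0.45, 0, 0, 0],
    [1, -0.661, -0.432, 0.45, 0, 0, 0],
    [1, -0.661, -0.432, 0.45, 0, 0, 0],
    [1, -0.661, -0.432, 0.45, 0, 0, 0]
  ]
}}

```text
clock: 22.28
position: [0.3965, -0.2148, 0.1051]
tool_rot: [3.141, 0.0, 1.278]
force: [0.1, -1.0, -0.2]
grip_width: 0.0855
```

Run:
```python
from h import *
plan((.3955,-.215,.05,73.2))
im=cams.grab_frame("side");cv2.imwrite("pics/side7.png",im)
cv2.imwrite("pics/t7.png",cv2.resize(im[180:340,300:480],None,fx=4,fy=4,interpolation=2)[:600])
```

```text
t 22.27 pos [ 0.3965 -0.2148  0.1051] rpy [179.95   0.    73.23] F [ 0.1 -1.  -0.2] w 0.0855 q7 0.48
(0.3955, -0.215, 0.05, 73.2) -> [-0.003 -0.007  0.368  0.001  0.     0.001] dist 0.055
```

View pics/t7.png

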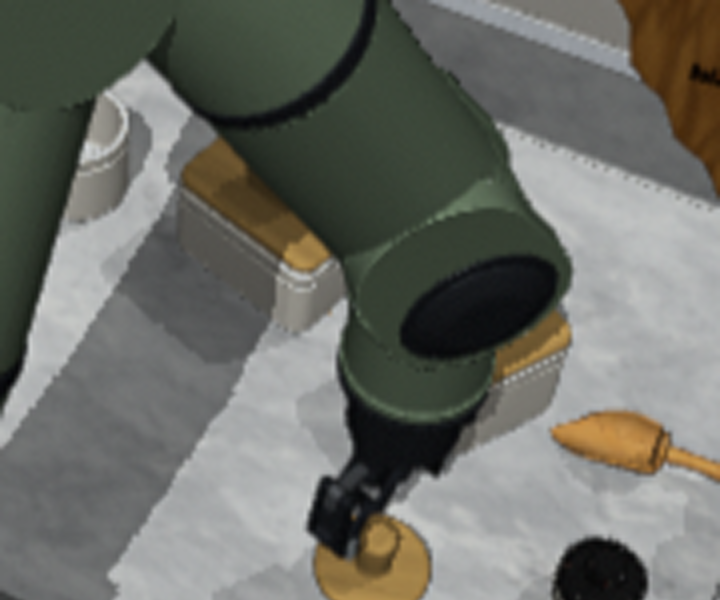

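>>> {"op": "arm_command", "data": {
  "deltas": [
    [1, 0, -0.005, 0.2, 0, 0, 0],
    [1, 0, -0.005, 0.368, 0, 0, 0],
    [1, 0, -0.005, 0.368, 0, 0, 0],
    [-1, 0, -0.005, 0.368, 0, 0, 0],
    [-1, 0, -0.005, 0.368, 0, 0, 0],
    [-1, 0, -0.005, 0.368, 0, 0, 0],
    [-1, 0, -0.005, 0.368, 0, 0, 0],
    [-1, 0, -0.005, 0.368, 0, 0, 0]
  ]
}}

```text
clock: 23.32
position: [0.3953, -0.215, 0.0499]
tool_rot: [3.141, -0.0, 1.277]
force: [-1.0, 1.2, 10.2]
grip_width: 0.0271
```

>>> {"op": "arm_command", "data": {
  "deltas": [
    [-1, 0, 0, -0.3, 0, 0, 0],
    [-1, 0, 0, -0.6, 0, 0, 0],
    [-1, 0, 0, -0.95, 0, 0, 0],
    [-1, 0, 0, -0.95, 0, 0, 0],
    [-1, 0, 0, -0.95, 0, 0, 0],
    [-1, 0, 0, -0.95, 0, 0, 0]
  ]
}}

```text
clock: 24.08
position: [0.3945, -0.2148, 0.191]
tool_rot: [-3.14, 0.0, 1.277]
force: [0.3, -0.1, -1.9]
grip_width: 0.0272
```

Run:
```python
from h import *
plan((.6177,.1482,.19,73.2))
```

```text
t 24.07 pos [ 0.3945 -0.2148  0.191 ] rpy [-1.799e+02  1.000e-02  7.315e+01] F [ 0.3 -0.1 -1.9] w 0.0272 q7 0.38
(0.6177, 0.1482, 0.19, 73.2) -> [ 2.747e+00  7.220e-01  5.000e-03 -2.000e-03  0.000e+00 -1.000e-03] dist 0.426 OVER
```

>>> {"op": "arm_command", "data": {
  "deltas": [
    [-1, 0.33, 0.08, 0, 0, 0, 0],
    [-1, 0.66, 0.17, 0, 0, 0, 0],
    [-1, 0.99, 0.25, 0, 0, 0, 0],
    [-1, 0.99, 0.25, 0, 0, 0, 0]
  ]
}}

```text
clock: 24.58
position: [0.475, -0.0805, 0.1907]
tool_rot: [-3.14, 0.0, 1.282]
force: [-0.7, -0.1, 0.4]
grip_width: 0.0267
```

>>> {"op": "arm_command", "data": {
  "deltas": [
    [-1, 0.33, 0.08, 0, 0, 0, 0],
    [-1, 0.66, 0.17, 0, 0, 0, 0],
    [-1, 0.99, 0.25, 0, 0, 0, 0],
    [-1, 0.99, 0.25, 0, 0, 0, 0]
  ]
}}

```text
clock: 25.08
position: [0.5535, 0.0503, 0.1904]
tool_rot: [-3.14, 0.001, 1.281]
force: [-0.6, -1.8, -1.6]
grip_width: 0.027
```

>>> {"op": "arm_command", "data": {
  "deltas": [
    [-1, 0.4, 0.12, 0, 0, 0, 0],
    [-1, 0.767, 0.222, 0, 0, 0, 0],
    [-1, 0.767, 0.222, 0, 0, 0, 0],
    [-1, 0.767, 0.222, 0, 0, 0, 0],
    [-1, 0.767, 0.222, 0, 0, 0, 0],
    [-1, 0.767, 0.222, 0, 0, 0, 0]
  ]
}}

```text
clock: 25.82
position: [0.6179, 0.147, 0.1921]
tool_rot: [-3.142, 0.0, 1.275]
force: [0.0, 0.3, -0.5]
grip_width: 0.0269
```

Run:
```python
from h import *
from look import look
plan((.6177,.1482,.19,73.2))
look("8","lid_S","can_S",(.6177,.1482),.167,0,{"side":(250,130,130,110),"top":(240,150,110,90)})
```

```text
t 25.82 pos [0.6179 0.147  0.1921] rpy [-180.      0.     73.08] F [ 0.   0.3 -0.5] w 0.0269 q7 -0.32
(0.6177, 0.1482, 0.19, 73.2) -> [ 0.007 -0.004  0.014 -0.     0.    -0.003] dist 0.002
```

View pics/Lside8.png

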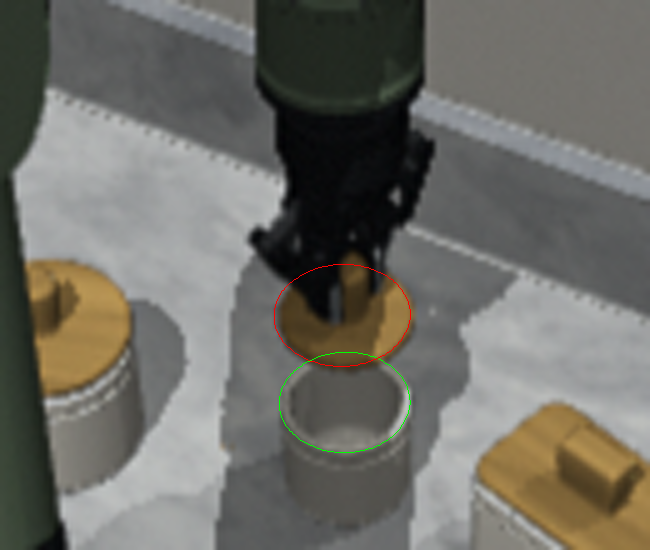

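View pics/Ltop8.png

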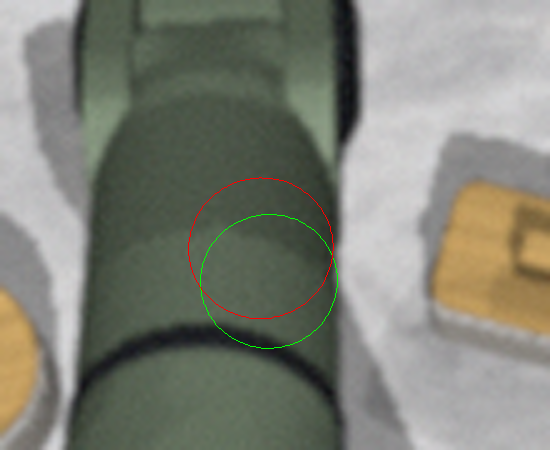

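>>> {"op": "arm_command", "data": {
  "deltas": [
    [-1, 0.007, -0.004, 0.2, 0, 0, 0],
    [-1, 0.007, -0.004, 0.32, 0, 0, 0],
    [-1, 0.007, -0.004, 0.39, 0, 0, 0],
    [-1, 0.007, -0.004, 0.43, 0, 0, 0],
    [-1, 0.007, -0.004, 0.46, 0, 0, 0],
    [-1, 0.007, -0.004, 0.48, 0, 0, 0],
    [-1, 0.007, -0.004, 0.492, 0, 0, 0],
    [-1, 0.007, -0.004, 0.492, 0, 0, 0]
  ]
}}

```text
clock: 26.92
position: [0.6179, 0.1493, 0.1183]
tool_rot: [3.141, -0.0, 1.277]
force: [0.4, -0.0, -0.9]
grip_width: 0.0269
```

>>> {"op": "arm_command", "data": {
  "deltas": [
    [-1, 0, 0, 0.008, 0, 0, 0],
    [-1, 0, 0, 0.013, 0, 0, 0],
    [-1, 0, 0, 0.013, 0, 0, 0]
  ]
}}

```text
clock: 27.3
position: [0.6184, 0.1493, 0.1179]
tool_rot: [3.14, -0.001, 1.277]
force: [-8.5, -0.6, 24.8]
grip_width: 0.0268
```

Home. Release, rise, and swing clear so both cameras see everything.

>>> {"op": "arm_command", "data": {
  "deltas": [
    [-1, 0, 0, -0.01, 0, 0, 0],
    [1, 0, 0, -0.01, 0, 0, 0],
    [1, 0, 0, -0.01, 0, 0, 0],
    [1, 0, 0, -0.01, 0, 0, 0],
    [1, 0, 0, -0.2, 0, 0, 0],
    [1, 0, 0, -0.5, 0, 0, 0],
    [1, 0, 0, -0.6, 0, 0, 0],
    [1, 0, 0, -0.6, 0, 0, 0]
  ]
}}

```text
clock: 28.3
position: [0.6181, 0.1494, 0.2067]
tool_rot: [3.141, -0.001, 1.277]
force: [-0.4, 0.6, -1.6]
grip_width: 0.0855
```

>>> {"op": "arm_command", "data": {
  "deltas": [
    [1, 0, -0.4, -0.1, 0, 0, 0],
    [1, 0, -0.7, -0.1, 0, 0, 0],
    [1, 0, -0.99, -0.1, 0, 0, 0],
    [1, 0, -0.99, -0.1, 0, 0, 0],
    [1, 0, -0.99, -0.1, 0, 0, 0]
  ]
}}

```text
clock: 28.92
position: [0.4759, 0.1922, 0.2206]
tool_rot: [-3.142, 0.001, 1.277]
force: [-0.5, -0.2, 0.1]
grip_width: 0.0853
```

Run:
```python
from h import *
plan((.36,.25,.25,120),(.263,.45,.25,150))
for n in("side","top"): cv2.imwrite(f"pics/{n}9.png",cams.grab_frame(n))
```

```text
t 28.93 pos [0.4759 0.1922 0.2206] rpy [-1.800e+02  4.000e-02  7.317e+01] F [-0.5 -0.2  0.1] w 0.0853 q7 -0.50
(0.36, 0.25, 0.25, 120) -> [ 1.450e-01 -8.510e-01 -1.960e-01 -0.000e+00  1.000e-03 -1.041e+00] dist 0.133 OVER
(0.263, 0.45, 0.25, 150) -> [ 1.234e+00 -1.856e+00 -1.970e-01 -1.000e-03  1.000e-03 -1.707e+00] dist 0.336 OVER
```

View pics/top9.png

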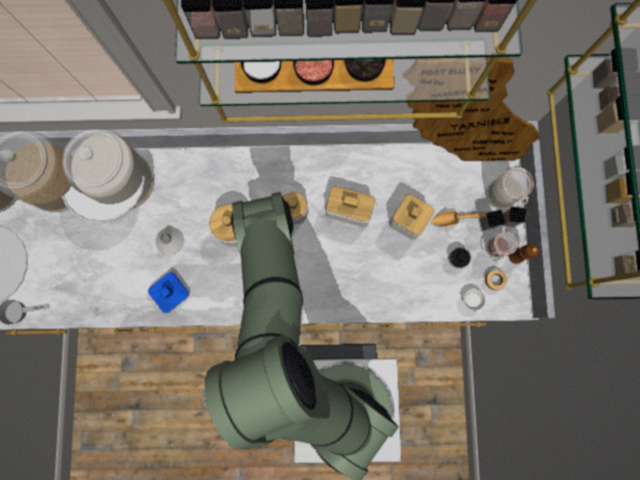

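View pics/side9.png

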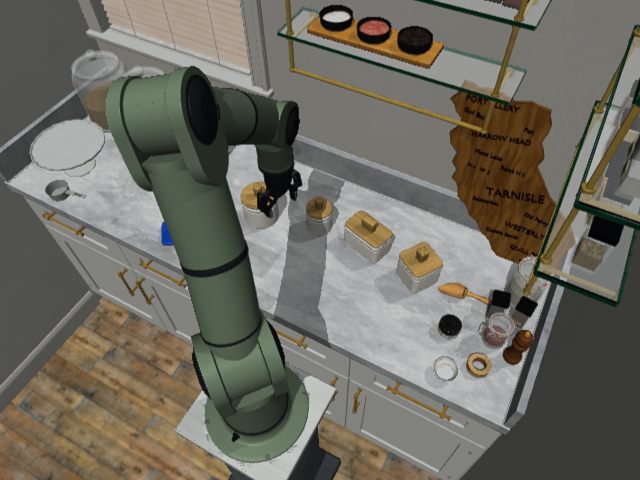

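>>> {"op": "arm_command", "data": {
  "deltas": [
    [1, -0.4, -0.2, -0.1, 0, 0, 0],
    [1, -0.7, -0.3, -0.1, 0, 0, 0],
    [1, -0.99, -0.3, -0.1, 0, 0, 0],
    [1, -0.99, -0.3, -0.1, 0, 0, 0],
    [1, -0.99, -0.3, -0.1, 0, 0, 0]
  ]
}}

```text
clock: 29.65
position: [0.3903, 0.0632, 0.2362]
tool_rot: [3.141, 0.0, 1.276]
force: [-0.4, 0.6, 0.1]
grip_width: 0.0855
```

Run:
```python
from h import *
import pickle
F=pickle.load(open("fit2.pkl","rb"))
plan()
for n,(x0,y0,w,h,k) in{"top":(205,170,240,85,3),"side":(230,170,220,140,3)}.items():
    im=cams.grab_frame(n); cv2.imwrite(f"pics/{n}10.png",im)
    c=cv2.resize(im[y0:y0+h,x0:x0+w],None,fx=k,fy=k,interpolation=2); raw=c.copy()
    for o in('can_L','can_S','can_Q','can_O'):
        w_,l,r,z=OBJ[o];q=F[o]
        for zz,col in((z+.01,(0,0,255)),):
            cv2.polylines(c,[np.int32(np.round(((proj(n,outline(w_,l,r,q[0],q[1],zz,q[2]))-[x0,y0])+.5)*k-.5))],True,col,1)
    out=np.vstack([raw,c]) if n=="top" else c
    cv2.imwrite(f"pics/F{n}.png",out)
```

```text
t 29.65 pos [0.3903 0.0632 0.2362] rpy [179.97   0.    73.1 ] F [-0.4  0.6  0.1] w 0.0855 q7 -0.41
```

View pics/Ftop.png

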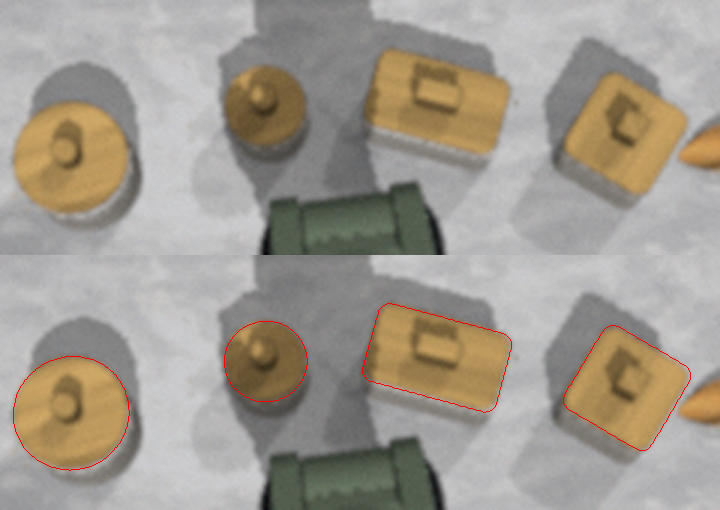

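View pics/Fside.png

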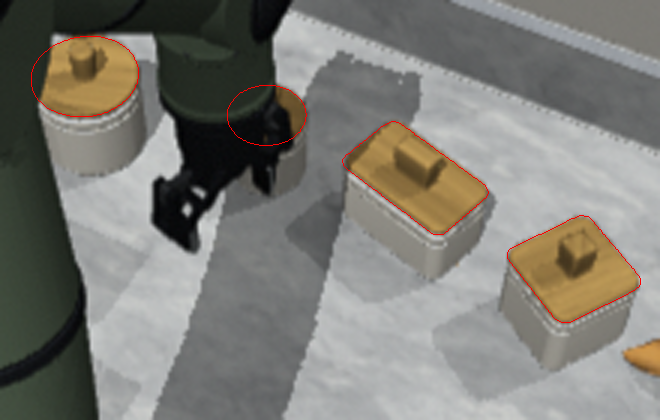

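Run:
```python
from workcell import job
print(job.job_done())
```

```text
the job is handed in; nothing more can be done
None
```

All four lids are on their matching canisters and pressed home, and I handed the job in at about 29.7 s of the 99 s allowed.

- **Seating:** Each lid stopped where it should for a board lying flat on its rim, with tool heights of about 129, 124, 114 and 118 mm for the large round, square, oblong and small round lids. The pressing force was 25–27 N, except on the large round lid.
- **Final pictures:** From the top camera, all four boards match the outline expected for a flat, seated lid on the canisters' original positions, to about 1–2 mm. The side camera agrees for the square and oblong. There the arm hid most of the small round lid and the edge of the large one. The timer, scoop and blue look-alike are where they were at the start in the pictures, judged by eye.
- **Checks that disagreed:**
  - I gripped the large round lid about 3.4 mm off the knob's axis and corrected for it when placing.
  - Its pressing force peaked at 50 N up, with about 20 N sideways, before I eased off to 12 N. That is below the 120 N wrist limit. It went through the held lid rather than the arm or gripper body, so I took the 40 N limit not to apply.

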